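# Hang the long picking bin on the bench rack

## Robot

A 7-joint arm with a two-finger parallel gripper is mounted at the origin on a cart in front of the work surface, level with it; the furniture and walls round the work are solid. World frame = base frame: x ahead of the robot, y to its left, z up, the work surface at z = 0. Lengths are in mm, angles in degrees, forces in N, time in s.
With the tool pointing down it reaches from about 425 to 950 mm from the base axis. Payload 4.7 kg.
Tool frame: the origin (TCP) lies midway between the tips of the shut fingers; the grasp point (between the pads) lies 19 mm behind it; z points along the fingers, y is the line along which they close (so a half turn about z gives the same grasp; the last joint's range is limited). The gripper opens to 87 mm and grips with 3 to 60 N. Pads are 19 mm wide; open, the fingers measure 117 mm over their backs; the gripper's body (75 mm by 190 mm) begins 51 mm behind the grasp point.
Start: joints at [70.021, 26.849, -2.785, 87.806, 1.381, 65.374, -4.715], TCP at [212.251, -640.78, 222.573] pointing down, gripper open.
Joint ranges: [-148.3, 148.3], [-19.14, 114.17], [-79.39, 73.82], [5.75, 140.21], [-59.74, 239.74], [12.07, 113.84], [-152.46, 152.46]. Speed limits (degrees/s): [147.25, 147.25, 180, 180, 180, 180, 180].

## Interface

Orientations are given as a 3x3 rotation matrix whose columns are the frame's x, y, z axes.
In Python, from rig import bot gives the robot as it stands.
- The arm moves only by the shell command python3 -m crank 'ROWS' [FORCE]. ROWS is JSON, a list that holds one entry, the list of rows, each a list of 7 numbers: the turn, a rotation vector about the tool's x, y, z in rad, then the shift along the tool's x, y, z in m, then the opening, from -1 (shut) to 1 (fully open). A call has 1 to 12 rows; each row is the pose to reach, as a shift and turn from the pose commanded when the call began, along the tool's axes at that moment; what a row does not reach only later rows make up. A row lasts 1/8 s, in which the tool goes at most 62.5 mm and 10.7 degrees, less where a joint would pass 70% of its speed; a pose out of reach is approached as far as the arm can. A call with a gripper value outside its range is refused whole. The fingers move at their own pace and stop on an object; FORCE is the grip in N (left out, the last holds). Time passes only in rows, so rows that repeat a pose let the fingers close. It gives the time, the measured TCP pose, the force, the opening and the grip force at its end, in the units of the state.
- bot.read_state(): the state, without advancing time (a new reading comes with each control period).
- bot.get_image(name): name is "side" or "top"; returns the picture (420x560x3 uint8, red, green, blue); there is no depth.
- bot.camera_model(name): a dict with "fovy" (degrees; the focal length in pixels is half the picture's height over the tangent of half this angle, whatever the lens; pixels are square), "cx", "cy" (the principal point, pixels), "T" (4x4, takes a point from camera to world coordinates). Camera axes: x right, y up, looking along -z (the intrinsics and any distortion apply to the point x, -y, -z); pixel columns grow to the right and rows downward; lengths in mm; the calibration is good to about 2 mm. A picture is of the moment at which its call begins. camera_model takes no time and is no camera call.
- bot.hand_in(): hands the job in; it is judged then, once.
The state is a dict: "clock": time; "qpos": joint angles; "qd": joint speeds; "tau": joint torques, N m; "tool_pos": TCP position; "orientation": TCP orientation; "wrist_force": force on the tool from outside, world axes, zero at the start; "torque": the same for the moment, N m; "opening": finger opening in mm; "grasp_force": force on a finger pad.
Only numpy, scipy, OpenCV 4.12 (cv2) and the standard library are available. Lean on these libraries where they do the work, as an engineer would, in place of code of your own. Each camera call takes 0.05 s, during which the arm holds its last target. There are 200 camera calls.

## Task

Hang the longer of the two grey picking bins on the rack: with its front tipped up by about 20 degrees, hook the lip behind its back wall over the rack's upper rail, then swing the front down so that the bin hangs level with its back resting against the lower bar, and let go. Leave the shorter bin where it stands.

Things in the scene. Friction and masses are not known exactly. Their poses are not given: they have to be found in the camera images.
- long_bin: The longer grey picking bin, open on top, 0.12 kg: body 110 long (x), 56 wide (y), 60 high (mm), walls 3. Origin: centre of its underside; +x to its back, -x to its low front (33 high). Grip it across the 56 mm width: the sides are 60 high from x = -24 to 55, 33 high ahead of that. A hooked lip 50 wide sticks out behind the top of the back wall, up to x = 86.
- lip (a point): Middle of the long bin's downturned lip, at (81, 0, 38) mm in the bin's frame, same axes. The lip: a web, underside at z = 58 and top at 62, runs back from the back wall (outer face x = 55), then turns down, inner face x = 79: a mouth 24 mm wide, open downward. It ends at z = 30, the last 10 mm flared back to x = 86.
- rail (a point): Middle of the fixed rack's upper rail: level steel bar 12 mm thick along y, axis 124 mm up, 216 long between uprights that end 10 above it; free behind and above. -x: front, where bins hang. A lower bar, also 12 thick, lies 38 lower, 12 nearer the front. Wooden foot: 12 high, to 56 in front. Bin home: level, web on rail, lip against rail's back, back wall on lower bar, 18 in front of rail axis.
- short_bin: The shorter grey picking bin, otherwise alike: body 68 mm long, 56 wide, 48 high, with a like lip. A bystander, to be left alone. Origin: centre of its underside; +x to its back.

How it is judged:
By the outcome, as a careful person would: the job done as asked, in the order asked, and still so for the second after the job is handed in, with the robot touching nothing.
It also fails if it takes over 35 s, if anything falls off the work surface, if the arm or the gripper's body presses on something with over 40 N, if the wrist force passes 120 N, or if a joint passes its speed limit or range.

## Working session

There is one attempt and no reset: what is moved stays moved. The work goes in short steps, Python scripts to look and compute and a shell command to move; the robot and the scene stay as the last step left them, time stands still between calls to the robot, and variables do not carry over. Pictures are saved under pics/ and viewed, at most 10 in all, crops included, and the job is handed in when it is done.

```bash
mkdir -p pics; python3 - <<'E'
from rig import bot
import cv2
for n in("side","top"):
    cv2.imwrite(f"pics/{n}0.png",bot.get_image(n)[:,:,::-1]); print(n,bot.camera_model(n))
s=bot.read_state();print(s)
E
```

```text
side {'fovy': 56.54125870639596, 'cx': 285.8287140885835, 'cy': 207.7885592570124, 'T': array([[ 9.96678899e-01,  3.96160827e-02, -7.11458886e-02,
         5.05733712e+02],
       [-8.08973500e-02,  3.81740744e-01, -9.20722338e-01,
        -8.99322825e+02],
       [-9.31612782e-03,  9.23420040e-01,  3.83677781e-01,
         4.42293410e+02],
       [ 0.00000000e+00,  0.00000000e+00,  0.00000000e+00,
         1.00000000e+00]])}
top {'fovy': 45.57457685896199, 'cx': 275.4917692807213, 'cy': 212.78180620083702, 'T': array([[ 3.90982481e-03,  9.94976865e-01, -1.00028757e-01,
         4.53029741e+02],
       [-9.99991750e-01,  4.00040650e-03,  7.04990935e-04,
        -1.05971850e+02],
       [ 1.10160536e-03,  1.00025175e-01,  9.94984297e-01,
         9.91975630e+02],
       [ 0.00000000e+00,  0.00000000e+00,  0.00000000e+00,
         1.00000000e+00]])}
{'clock': 0.1, 'qpos': array([70.01961603, 26.89305785, -2.78522862, 87.86648448,  1.38223683,
       65.37376667, -4.71410195]), 'qd': array([ 0.00254233, -0.03395475,  0.0705136 , -0.10394686,  0.00305187,
       -0.00769524, -0.116895  ]), 'tau': array([ 3.39874059e-04, -5.09168243e+01, -8.12389492e-02, -2.36829132e+01,
       -6.14922680e-02,  3.45332909e-02,  6.64919708e-05]), 'tool_pos': array([ 212.06913752, -640.26385802,  221.60294707]), 'orientation': array([[ 9.49266683e-01,  3.14471593e-01, -6.17187362e-04],
       [ 3.14472190e-01, -9.49265292e-01,  1.62697606e-03],
       [-7.42367884e-05, -1.73852243e-03, -9.99998486e-01]]), 'wrist_force': array([ 0.21675563, -0.42746672,  0.11144159]), 'torque': array([-0.01530963,  0.0297659 ,  0.05743689]), 'grasp_force': 0.0, 'opening': 86.92351991050568}
```

View pics/side0.png

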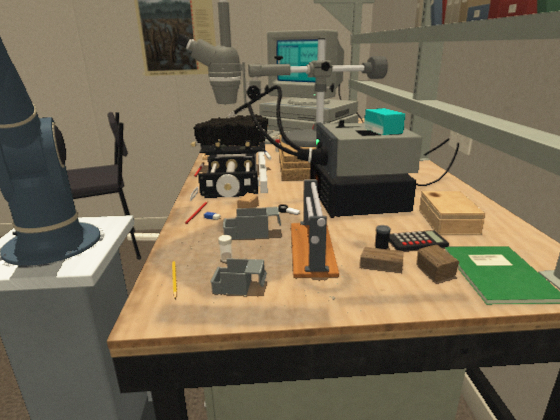

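View pics/top0.png

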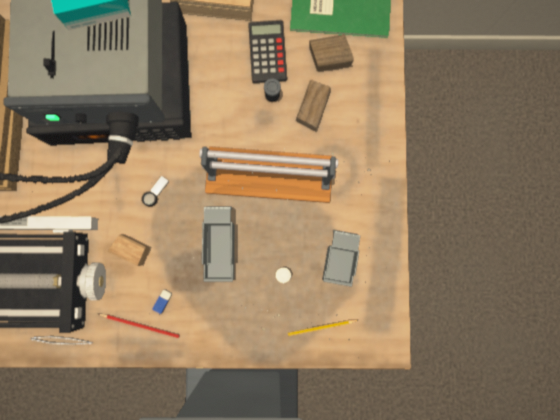

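The side view shows the long bin at about (252,220), the short bin at (240,275) and the rack at (315,235). In the top view the long bin is at about (218,243), the short bin at (342,258) and the rack at (268,175). I'll enlarge both.

```bash
python3 - <<'E'
import cv2
a=cv2.imread("pics/top0.png")[135:295,190:350]; cv2.imwrite("pics/topc.png",cv2.resize(a,(600,600),interpolation=cv2.INTER_CUBIC))
a=cv2.imread("pics/side0.png")[170:300,200:360]; cv2.imwrite("pics/sidec.png",cv2.resize(a,(736,598),interpolation=cv2.INTER_CUBIC))
E
```

```text
(no output)
```

View pics/topc.png

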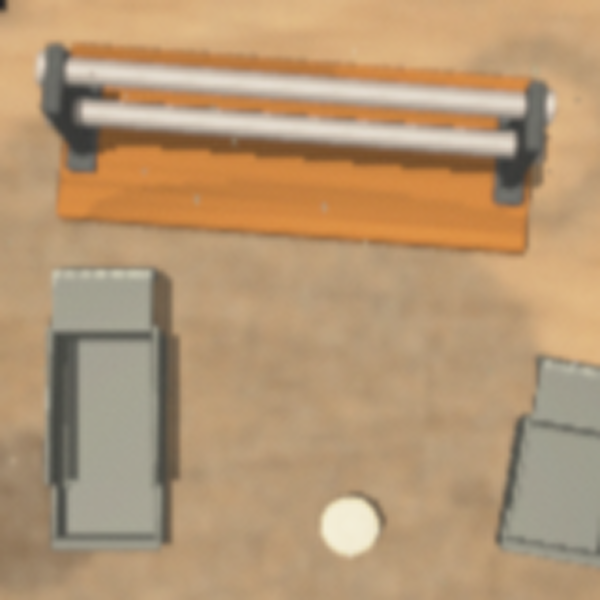

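View pics/sidec.png

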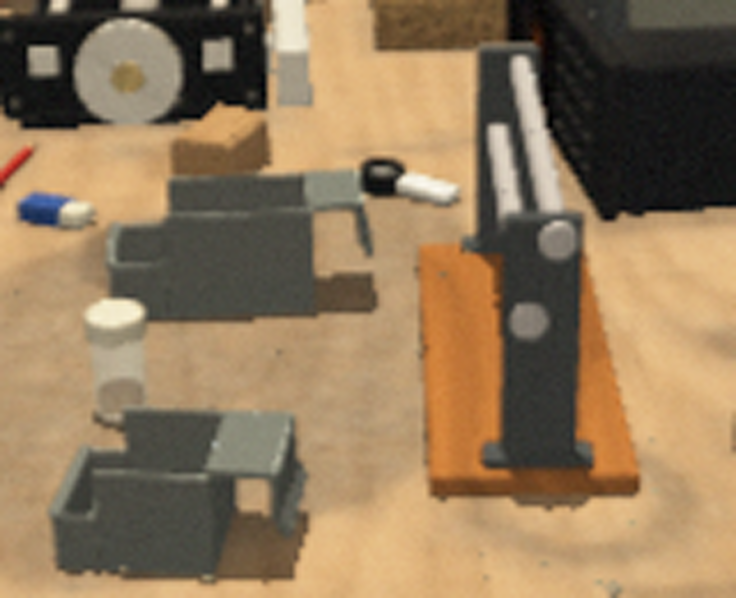

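The top crop shows the bin's corners clearly: web back (53–155,271), body x 50–165, front at row 547. The rail runs from (67,69) to (526,103). The side crop shows the bin's near face and the rail's near end caps at (558,240) and (528,321). Next I'll fit both poses.

```bash
cat > h.py <<'E'
import numpy as np
from rig import bot
from scipy.optimize import least_squares
M={n:bot.camera_model(n) for n in("side","top")}
def proj(n,P):
    m=M[n];T=m["T"];f=210/np.tan(np.radians(m["fovy"]/2))
    c=(np.asarray(P)-T[:3,3])@T[:3,:3]
    return np.stack([m["cx"]+f*c[:,0]/-c[:,2],m["cy"]-f*c[:,1]/-c[:,2]],1)
def top(u):return (np.array(u)+.5)/3.75-.5+[190,135]
def side(u):return (np.array(u)+.5)/4.6-.5+[200,170]
def place(p,L):
    c,s=np.cos(p[2]),np.sin(p[2]);L=np.asarray(L,float)
    return np.stack([p[0]+c*L[:,0]-s*L[:,1],p[1]+s*L[:,0]+c*L[:,1],L[:,2]],1)
E
python3 - <<'E'
from h import *
bt=[((83,25,62),(53,271)),((83,-25,62),(155,271)),((55,28,60),(50,332)),((55,-28,60),(160,332)),((-55,28,33),(52,548)),((-55,-28,33),(162,545))]
bs=[((-55,-28,0),(117,318)),((55,-28,0),(313,315)),((55,-28,60),(312,210)),((-24,-28,60),(168,214)),((-55,-28,33),(112,262)),((83,-25,62),(360,207)),((83,25,62),(357,172)),((-24,28,60),(170,178))]
def res(p,t,s,sep=False):
    r=[]
    if t:r.append(proj("top",place(p,[a for a,_ in t]))-top([b for _,b in t]))
    if s:r.append(proj("side",place(p,[a for a,_ in s]))-side([b for _,b in s]))
    return np.concatenate(r).ravel()
def fit(t,s):
    q=least_squares(res,[550,0,0],args=(t,s),loss="soft_l1",x_scale=[100,100,1])
    print(np.round(q.x[:2],1),np.degrees(q.x[2]).round(2));print(np.round(res(q.x,t,s).reshape(-1,2),1).tolist());return q.x
print("bin");fit(bt,bs);fit(bt,[]);fit([],bs)
rt=[((0,108,124),(67,69)),((0,-108,124),(526,103)),((-12,108,86),(78,110)),((-12,-108,86),(515,143))]
print("rack");p=fit(rt,[])
for y in(108,118,122,126,130): print(y,(proj("side",place(p,[(0,-y,124),(-12,-y,86)]))-side([(558,240),(528,321)])).round(1).tolist())
E
```

```text
bin
[473.8   2. ] -0.11
[[0.4, 0.1], [-0.0, 0.3], [-0.5, -1.2], [0.1, -1.0], [-0.2, 0.1], [-0.1, 1.0], [-1.1, 0.7], [0.7, -0.6], [0.3, 0.2], [-1.0, 0.7], [-0.9, 0.8], [1.2, -0.8], [0.6, -0.9], [-0.5, -0.3]]
[473.7   1.8] 0.14
[[0.4, 0.2], [-0.1, 0.3], [-0.5, -1.0], [0.1, -1.0], [0.0, 0.2], [0.2, 1.0]]
[474.4   2.9] -2.14
[[-1.1, 0.2], [0.6, -0.4], [0.1, 0.4], [-1.1, 0.4], [-1.0, 0.3], [1.1, -0.5], [1.2, -0.7], [0.1, -0.6]]
rack
[638.1 -94.3] -4.1
[[0.3, 0.0], [-0.1, 0.0], [-0.5, -0.0], [0.2, -0.1]]
108 [[0.7, -2.5], [0.8, -2.8]]
118 [[1.2, -0.4], [1.2, -0.6]]
122 [[1.4, 0.5], [1.3, 0.4]]
126 [[1.6, 1.3], [1.5, 1.3]]
130 [[1.8, 2.2], [1.7, 2.2]]
```

Both views agree: the bin is at (474, 2) with yaw about −0.5°, and the rail middle is at (637, −94) with yaw −4.1°. I'm moving to hover over the bin.

```bash
python3 -m crank '[[[0,0,0.02,0.023,-0.026,0,1],[0,0,0.05,0.065,-0.073,0.005,1],[0,0,0.08,0.107,-0.12,0.01,1],[0,0,0.11,0.149,-0.167,0.02,1],[0,0,0.14,0.191,-0.214,0.03,1],[0,0,0.17,0.233,-0.261,0.04,1],[0,0,0.2,0.275,-0.308,0.05,1],[0,0,0.23,0.317,-0.355,0.06,1],[0,0,0.26,0.358,-0.402,0.07,1],[0,0,0.29,0.4,-0.449,0.08,1],[0,0,0.31,0.44,-0.495,0.08,1],[0,0,0.32,0.465,-0.522,0.08,1]]]'
python3 -c "
from rig import bot
import cv2
s=bot.read_state();print(s['tool_pos'],s['orientation'],s['qpos'])
cv2.imwrite('pics/t1.png',cv2.resize(bot.get_image('side')[:,:,::-1][120:300,150:390],(800,600)))"
```

```text
clock: 1.6
tool_pos: [489.9, 3.8, 142.3]
orientation: [[1.0, 0.002, -0.0], [0.002, -1.0, 0.001], [-0.0, -0.001, -1.0]]
wrist_force: [0.6, -0.5, 1.4]
opening: 87.2
grasp_force: 0.0
[489.90058451   3.84936487 142.25699181] [[ 9.99997913e-01  2.01230435e-03 -3.52453652e-04]
 [ 2.01249264e-03 -9.99997832e-01  5.34693542e-04]
 [-3.51376922e-04 -5.35401737e-04 -9.99999795e-01]] [  12.5887443    16.54803189  -21.2506932   116.46284193    7.89716387
   48.34574622 -103.00962942]
```

View pics/t1.png

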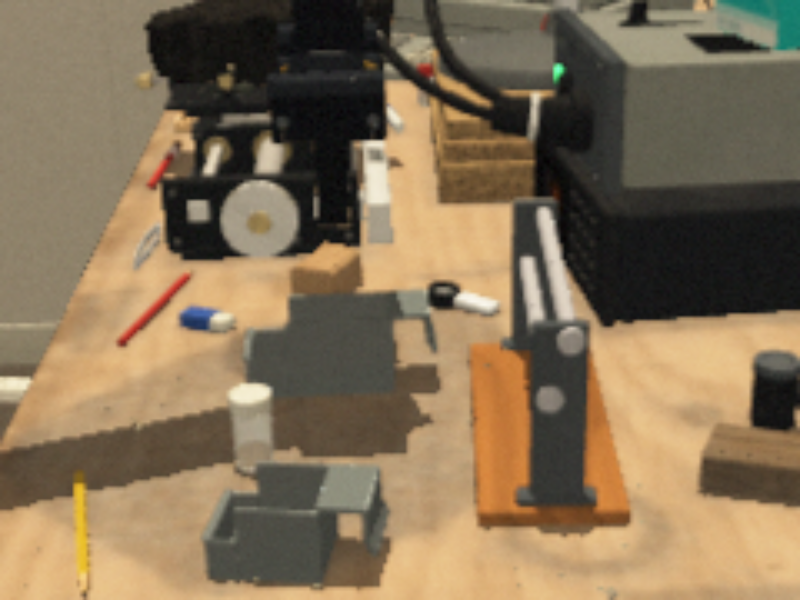

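The gripper is over the bin; the finger shows at about (340,190), above the tall side. I'm descending and gripping.

```bash
python3 -m crank '[[[0,0,0,0,0.001,0.03,1],[0,0,0,0,0.002,0.07,1],[0,0,0,0,0.002,0.105,1],[0,0,0,0,0.002,0.12,1],[0,0,0,0,0.002,0.125,1],[0,0,0,0,0.002,0.125,1],[0,0,0,0,0.002,0.125,-1],[0,0,0,0,0.002,0.125,-1],[0,0,0,0,0.002,0.125,-1],[0,0,0,0,0.002,0.125,-1],[0,0,0,0,0.002,0.125,-1],[0,0,0,0,0.002,0.125,-1]]]' 25
python3 -m crank '[[[0,0,0,0,0,0,-1],[0,0,0,0,0,-0.01,-1],[0,0,0,0,0,-0.04,-1],[0,0,0,0,0,-0.08,-1],[0,0,0,0,0,-0.12,-1],[0,0,0,0,0,-0.15,-1],[0,0,0,0,0,-0.16,-1],[0,0,0,0,0,-0.16,-1]]]' 25
```

```text
clock: 3.15
tool_pos: [490.0, -0.6, 17.9]
orientation: [[1.0, 0.0, 0.001], [0.0, -1.0, 0.0], [0.001, -0.0, -1.0]]
wrist_force: [-1.3, 2.8, 5.2]
opening: 56.1
grasp_force: 25.0
clock: 4.15
tool_pos: [489.2, -1.5, 177.4]
orientation: [[1.0, -0.001, -0.0], [-0.001, -1.0, -0.001], [-0.0, 0.001, -1.0]]
wrist_force: [-0.3, -0.3, -2.0]
opening: 55.7
grasp_force: 25.0
```

The bin is held, with 56 mm opening and 25 N grip. Next I'll work out the waypoint and pre-hook poses.

```bash
cat >> h.py <<'E'
from scipy.spatial.transform import Rotation as Ro
RACK=[637.5,-94.3,124.]; YAW=-4.1; G=np.array([16,0,18.])  # TCP in bin frame
B0=np.diag([1.,-1,-1])  # tool axes in bin frame
def target(pitch,rx,rz,rack=None,g=None):
    "tcp pose with rail axis at bin (rx,0,rz), bin pitched front up"
    R=Ro.from_euler("ZY",[YAW,pitch],degrees=True).as_matrix()
    return np.array(rack or RACK)+R@((G if g is None else g)-[rx,0,rz]),R@B0
def go(p,R,s=None):
    s=s or bot.read_state();R0=Ro.from_matrix(s["orientation"]).as_matrix()
    return np.r_[Ro.from_matrix(R0.T@R).as_rotvec().round(3),(R0.T@(p-s["tool_pos"])/1000).round(4)].tolist()
E
python3 -c "
from h import *
p,R=target(20,67,5);print(p,go(p,R));print(go(p+[-19,1,42],R))"
```

```text
[594.133208   -91.1914297  153.65903138] [0.013, -0.349, 0.07, 0.1049, 0.0897, 0.0238]
[0.013, -0.349, 0.07, 0.0859, 0.0887, -0.0182]
```

```bash
python3 -m crank '[[[0.001,-0.03,0.006,0.008,0.008,-0.002,-1],[0.003,-0.09,0.018,0.022,0.022,-0.006,-1],[0.006,-0.16,0.032,0.04,0.041,-0.01,-1],[0.009,-0.23,0.046,0.057,0.059,-0.014,-1],[0.011,-0.3,0.06,0.075,0.077,-0.018,-1],[0.013,-0.34,0.068,0.084,0.087,-0.018,-1],[0.013,-0.349,0.07,0.088,0.089,-0.015,-1],[0.013,-0.349,0.07,0.095,0.09,0.005,-1],[0.013,-0.349,0.07,0.102,0.09,0.018,-1],[0.013,-0.349,0.07,0.105,0.09,0.024,-1],[0.013,-0.349,0.07,0.105,0.09,0.024,-1]]]'
python3 -c "
from h import *
import cv2
s=bot.read_state();p,R=target(20,67,5);print(s['qpos'],go(p,R,s))
cv2.imwrite('pics/s2.png',bot.get_image('side')[:,:,::-1])
cv2.imwrite('pics/s2c.png',cv2.resize(bot.get_image('side')[:,:,::-1][165:285,220:380],(800,600),interpolation=cv2.INTER_CUBIC))"
```

```text
clock: 5.52
tool_pos: [594.3, -90.7, 153.0]
orientation: [[0.937, -0.07, -0.342], [-0.066, -0.998, 0.025], [-0.343, -0.001, -0.939]]
wrist_force: [0.1, 0.9, -1.4]
opening: 55.6
grasp_force: 25.0
[ 15.33828373  35.33533772 -16.46694711  86.99031631   8.19152589
  79.16047034 -96.91040384] [-0.0, 0.001, 0.001, -0.0003, 0.0005, -0.0005]
```

View pics/s2c.png

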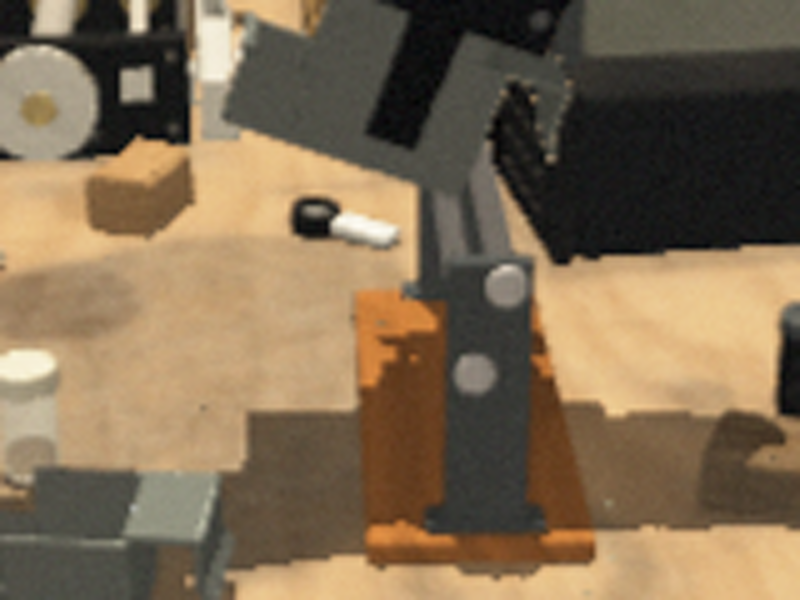

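The tilted bin sits above the rail: bottom front corner (222,118), bottom back corner (462,193), lip tip (552,160), rail cap (507,285). I'll fit the bin in this view relative to the rack in the same view.

```bash
python3 - <<'E'
from h import *
s=bot.read_state()
def S(u):return (np.array(u)+.5)/5-.5+[220,165]
L=np.array([(-55,-28,0),(55,-28,0),(86,-25,30),(55,-28,0),(83,-25,62)],float)
U=S([(222,118),(462,193),(552,161),(462,193),(573,62)])
def bin(q,P):  # TCP measured; q = g x, g z, pitch offset
    R=s["orientation"]@B0.T@Ro.from_euler("y",q[2],degrees=True).as_matrix()
    return s["tool_pos"]+(P-[q[0],0,q[1]])@R.T
f=lambda q:(proj("side",bin(q,L))-U).ravel()
print(f([16,18,0]).reshape(-1,2).round(1).tolist())
q=least_squares(f,[16,18,0]);print(q.x,f(q.x).round(1))
# rack in side view: caps + foot near-front corner
C=S([(507,285),(474,374)])
c,si=np.cos(np.radians(YAW)),np.sin(np.radians(YAW))
def rk(q):
    return (proj("side",place([q[0],-94.3,np.radians(YAW)],[(0,-q[1],124),(-12,-q[1],86)]))-C).ravel()
r=least_squares(rk,[637,120]);print(r.x,r.fun.round(1))
E
```

```text
[[-0.1, 0.3], [0.1, 1.1], [0.4, -0.8], [0.1, 1.1], [0.5, 5.3]]
[17.45274219 15.9381082  -1.6794466 ] [-0.5  0.2  0.2 -0.4  0.2 -2.8  0.2 -0.4 -0.1  3.2]
[635.76142155 119.53475096] [-0.   0.2  0.  -0.2]
```

The in-hand model matches the view to within 1 px. I'm descending along the bin's own axis, so the rail enters the mouth centred.

```bash
python3 -m crank '[[[0,0,0,0,0,0.006,-1],[0,0,0,0,0,0.014,-1],[0,0,0,0,0,0.022,-1],[0,0,0,0,0,0.03,-1],[0,0,0,0,0,0.036,-1],[0,0,0,0,0,0.041,-1],[0,0,0,0,0,0.041,-1],[0,0,0,0,0,0.041,-1]]]'
python3 -c "
from h import *
import cv2
cv2.imwrite('pics/s3c.png',cv2.resize(bot.get_image('side')[:,:,::-1][165:285,220:380],(800,600),interpolation=cv2.INTER_CUBIC))
s=bot.read_state();print(s['wrist_force'],go(*target(20,67,46),s))
for a in [(20,72,49),(20,72,51),(10,72,51),(4,72,51),(0,72,51),(0,73,52)]:print(a,go(*target(*a),s))"
```

```text
clock: 6.62
tool_pos: [580.8, -90.1, 115.2]
orientation: [[0.938, -0.071, -0.341], [-0.067, -0.997, 0.025], [-0.342, -0.001, -0.94]]
wrist_force: [0.3, -0.3, -1.2]
opening: 56.0
grasp_force: 25.0
[-0.16293942 -0.61237451 -0.98727131] [-0.0, -0.001, 0.001, -0.0006, 0.0002, 0.0004]
(20, 72, 49) [-0.0, -0.001, 0.001, -0.0056, 0.0002, 0.0034]
(20, 72, 51) [-0.0, -0.001, 0.001, -0.0056, 0.0002, 0.0054]
(10, 72, 51) [-0.0, 0.174, 0.001, 0.001, 0.0002, 0.0146]
(4, 72, 51) [-0.0, 0.279, 0.001, 0.0057, 0.0002, 0.0196]
(0, 72, 51) [-0.001, 0.348, 0.001, 0.0091, 0.0002, 0.0226]
(0, 73, 52) [-0.001, 0.348, 0.001, 0.0085, 0.0002, 0.0239]
```

View pics/s3c.png

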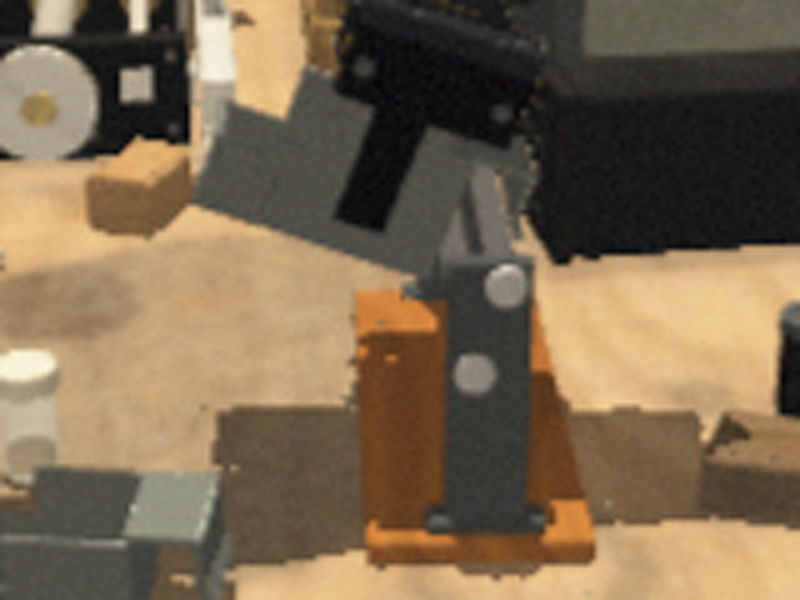

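The rail (485,180) lies inside the mouth with the lip behind it at (525,185), and there is no contact force. I'm lowering gently until the web touches.

```bash
python3 -m crank '[[[0,0,0,-0.001,0,0.002,-1],[0,0,0,-0.002,0,0.004,-1],[0,0,0,-0.003,0,0.005,-1],[0,0,0,-0.003,0,0.005,-1]]]'
python3 -m crank '[[[0,0,0,0,0,0.001,-1],[0,0,0,0,0,0.002,-1],[0,0,0,0,0,0.002,-1]]]'
```

```text
clock: 7.18
tool_pos: [575.9, -89.7, 111.3]
orientation: [[0.937, -0.071, -0.341], [-0.066, -0.997, 0.025], [-0.342, -0.001, -0.94]]
wrist_force: [-0.2, -0.7, -1.5]
opening: 55.8
grasp_force: 25.0
clock: 7.55
tool_pos: [575.8, -89.7, 110.1]
orientation: [[0.938, -0.071, -0.34], [-0.067, -0.997, 0.025], [-0.341, -0.0, -0.94]]
wrist_force: [-0.5, -0.1, 3.5]
opening: 55.8
grasp_force: 25.0
```

The web has touched: force up 5 N. Now I'll feel for the lip against the rail's back by pulling forward.

```bash
python3 -m crank '[[[0,0,0,-0.001,0,-0.0015,-1],[0,0,0,-0.002,0,-0.0015,-1],[0,0,0,-0.002,0,-0.0015,-1]]]'
python3 -m crank '[[[0,0,0,-0.001,0,0,-1],[0,0,0,-0.0015,0,0,-1],[0,0,0,-0.0015,0,0,-1]]]'
python3 -c "
from h import *
s=bot.read_state();R=Ro.from_euler('ZY',[YAW,20],degrees=True).as_matrix()
print('rail in bin',G+R.T@(RACK-s['tool_pos']))"
```

```text
clock: 7.92
tool_pos: [573.6, -89.6, 111.3]
orientation: [[0.937, -0.071, -0.342], [-0.066, -0.997, 0.025], [-0.343, -0.001, -0.939]]
wrist_force: [0.1, 0.6, -1.0]
opening: 55.7
grasp_force: 25.0
clock: 8.3
tool_pos: [572.6, -89.5, 112.1]
orientation: [[0.937, -0.071, -0.341], [-0.066, -0.997, 0.025], [-0.342, -0.001, -0.94]]
wrist_force: [0.7, -0.1, -0.6]
opening: 55.6
grasp_force: 25.0
rail in bin [73.1174263  -0.14578293 51.47932346]
```

```bash
python3 -m crank '[[[0,0,0,-0.001,0,0,-1],[0,0,0,-0.001,0,0,-1],[0,0,0,-0.002,0,0,-1],[0,0,0,-0.002,0,0,-1]]]'
python3 -c "
from h import *
s=bot.read_state();R=Ro.from_euler('ZY',[YAW,20],degrees=True).as_matrix()
print('rail in bin',G+R.T@(RACK-s['tool_pos']))"
```

```text
clock: 8.8
tool_pos: [571.9, -89.4, 112.4]
orientation: [[0.938, -0.071, -0.338], [-0.066, -0.997, 0.025], [-0.339, -0.001, -0.941]]
wrist_force: [5.2, 0.3, -6.2]
opening: 56.1
grasp_force: 25.0
rail in bin [73.84444801 -0.16606132 51.42330465]
```

Lip contact comes at an estimated 73.7 (nominal 73) and web contact at 52.3 (nominal 52). I'll swing about that point.

```bash
python3 -c "
from h import *
s=bot.read_state()
for a in [20,17,14,11,8,5,3,2,1,0]:print(a,go(*target(a,73.2,51.9),s))"
```

```text
20 [-0.001, -0.003, 0.001, 0.0006, 0.0002, 0.0005]
17 [-0.001, 0.049, 0.001, 0.0025, 0.0002, 0.0034]
14 [-0.001, 0.102, 0.001, 0.0045, 0.0002, 0.0063]
11 [-0.001, 0.154, 0.001, 0.0066, 0.0002, 0.009]
8 [-0.001, 0.207, 0.001, 0.0089, 0.0002, 0.0117]
5 [-0.001, 0.259, 0.001, 0.0113, 0.0002, 0.0142]
3 [-0.001, 0.294, 0.001, 0.013, 0.0002, 0.0158]
2 [-0.001, 0.311, 0.001, 0.0139, 0.0002, 0.0165]
1 [-0.001, 0.329, 0.001, 0.0147, 0.0002, 0.0173]
0 [-0.001, 0.346, 0.001, 0.0156, 0.0002, 0.018]
```

```bash
python3 -m crank '[[[0,0,0,0.0015,0,0,-1],[0,0.026,0,0.0025,0,0.0015,-1],[0,0.052,0,0.0035,0,0.003,-1],[0,0.078,0,0.0045,0,0.0045,-1],[0,0.104,0,0.0055,0,0.006,-1],[0,0.13,0,0.0065,0,0.0075,-1],[0,0.157,0,0.0077,0,0.0088,-1],[0,0.183,0,0.0088,0,0.0102,-1],[0,0.21,0,0.01,0,0.0115,-1],[0,0.21,0,0.01,0,0.0115,-1]]]'
python3 -c "
from h import *
s=bot.read_state()
for a in [8,5,3,2,1,0]:print(a,go(*target(a,73.2,51.9),s))"
```

```text
clock: 10.05
tool_pos: [575.9, -89.7, 98.7]
orientation: [[0.988, -0.071, -0.138], [-0.07, -0.997, 0.01], [-0.138, -0.0, -0.99]]
wrist_force: [0.4, 0.6, -1.3]
opening: 55.8
grasp_force: 25.0
8 [-0.0, -0.001, 0.001, 0.0004, 0.0001, 0.0002]
5 [-0.0, 0.051, 0.001, 0.0023, 0.0002, 0.0032]
3 [-0.0, 0.086, 0.001, 0.0036, 0.0002, 0.0051]
2 [-0.0, 0.104, 0.001, 0.0043, 0.0002, 0.006]
1 [-0.0, 0.121, 0.001, 0.005, 0.0002, 0.0069]
0 [-0.0, 0.139, 0.001, 0.0057, 0.0002, 0.0079]
```

```bash
python3 -m crank '[[[0,0.017,0,0.0007,0,0.001,-1],[0,0.035,0,0.0014,0,0.002,-1],[0,0.052,0,0.002,0,0.003,-1],[0,0.07,0,0.0027,0,0.004,-1],[0,0.087,0,0.0033,0,0.005,-1],[0,0.104,0,0.004,0,0.006,-1],[0,0.121,0,0.0047,0,0.0069,-1],[0,0.121,0,0.0047,0,0.0069,-1]]]'
python3 -c "
from h import *
import cv2
s=bot.read_state()
for a in [1,0]:print(a,go(*target(a,73.2,51.9),s))
cv2.imwrite('pics/s4c.png',cv2.resize(bot.get_image('side')[:,:,::-1][165:285,220:380],(800,600),interpolation=cv2.INTER_CUBIC))"
```

```text
clock: 11.05
tool_pos: [579.7, -90.0, 91.1]
orientation: [[0.997, -0.071, -0.018], [-0.071, -0.997, 0.002], [-0.018, -0.001, -1.0]]
wrist_force: [-0.4, -0.3, -1.5]
opening: 55.9
grasp_force: 25.0
1 [-0.001, 0.0, 0.001, 0.0002, 0.0002, 0.0]
0 [-0.001, 0.018, 0.001, 0.0008, 0.0002, 0.001]
```

View pics/s4c.png

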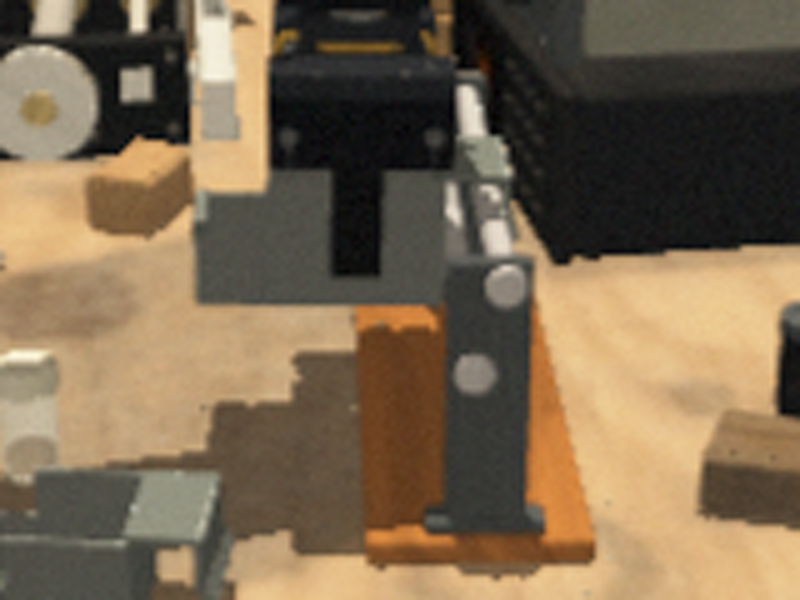

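The bin is hooked and nearly level: web over the rail at (485,155), bottom edge level at row 302. I'll take out the last degree and settle the web onto the rail.

```bash
python3 -m crank '[[[0,0.008,0,0.0004,0,0.0005,-1],[0,0.017,0,0.0007,0,0.0012,-1],[0,0.017,0,0.0007,0,0.0017,-1],[0,0.017,0,0.0007,0,0.0017,-1]]]'
```

```text
clock: 11.6
tool_pos: [580.0, -90.0, 90.0]
orientation: [[0.997, -0.071, -0.002], [-0.071, -0.997, 0.0], [-0.002, -0.0, -1.0]]
wrist_force: [-5.6, -0.3, 6.7]
opening: 55.6
grasp_force: 25.0
```

Both contacts are felt: the rail pushes up and the lower bar pushes forward, with the bin level. I'm easing the grip, then opening.

```bash
python3 -m crank '[[[0,0,0,0,0,0,-1],[0,0,0,0,0,0,-1]]]' 3; python3 -m crank '[[[0,0,0,0,0,0,0.4],[0,0,0,0,0,0,0.6],[0,0,0,0,0,0,0.8],[0,0,0,0,0,0,1],[0,0,0,0,0,0,1],[0,0,0,0,0,0,1]]]'
python3 -c "
from h import *
import cv2
cv2.imwrite('pics/s5c.png',cv2.resize(bot.get_image('side')[:,:,::-1][165:285,220:380],(800,600),interpolation=cv2.INTER_CUBIC))"
```

```text
clock: 11.85
tool_pos: [580.4, -90.2, 89.5]
orientation: [[0.997, -0.071, -0.001], [-0.071, -0.997, 0.001], [-0.001, -0.0, -1.0]]
wrist_force: [-3.9, -0.9, 3.2]
opening: 56.1
grasp_force: 3.0
clock: 12.6
tool_pos: [580.6, -90.0, 89.4]
orientation: [[0.997, -0.071, -0.001], [-0.071, -0.997, 0.001], [-0.001, -0.001, -1.0]]
wrist_force: [-0.0, -0.8, 0.2]
opening: 86.4
grasp_force: 0.0
```

View pics/s5c.png

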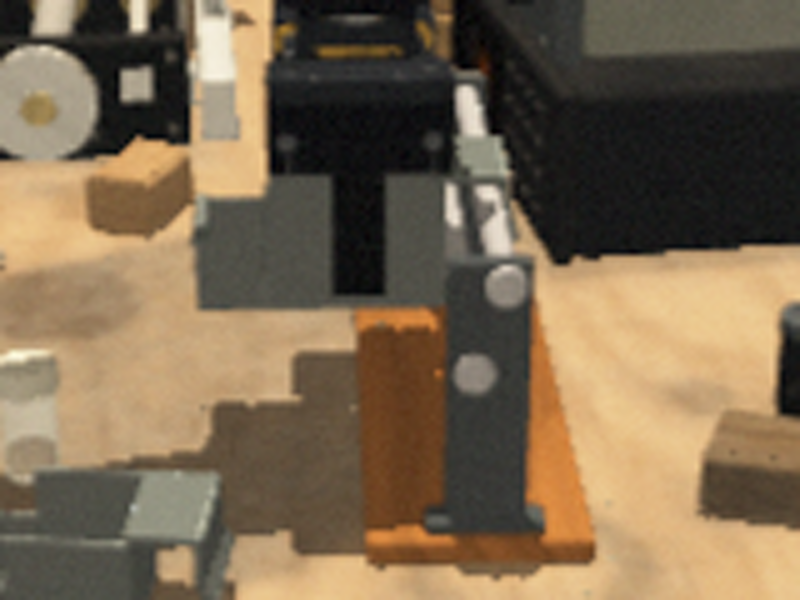

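The bin stays level (bottom edge at row 305) and hooked, with the fingers open. I'm retreating straight up.

```bash
python3 -m crank '[[[0,0,0,0,0,-0.005,1],[0,0,0,0,0,-0.015,1],[0,0,0,0,0,-0.035,1],[0,0,0,0,0,-0.065,1],[0,0,0,0,0,-0.1,1],[0,0,0,0,0,-0.14,1],[0,0,0,0,0,-0.17,1],[0,0,0,0,0,-0.18,1],[0,0,0,0,0,-0.18,1],[0,0,0,0,0,-0.18,1]]]'
python3 -c "
from h import *
import cv2
cv2.imwrite('pics/s6c.png',cv2.resize(bot.get_image('side')[:,:,::-1][165:285,220:380],(800,600),interpolation=cv2.INTER_CUBIC))"
```

```text
clock: 13.9
tool_pos: [579.8, -90.2, 267.8]
orientation: [[0.997, -0.071, -0.004], [-0.071, -0.997, 0.001], [-0.004, -0.001, -1.0]]
wrist_force: [-1.1, 0.2, 0.2]
opening: 86.9
grasp_force: 0.0
```

View pics/s6c.png

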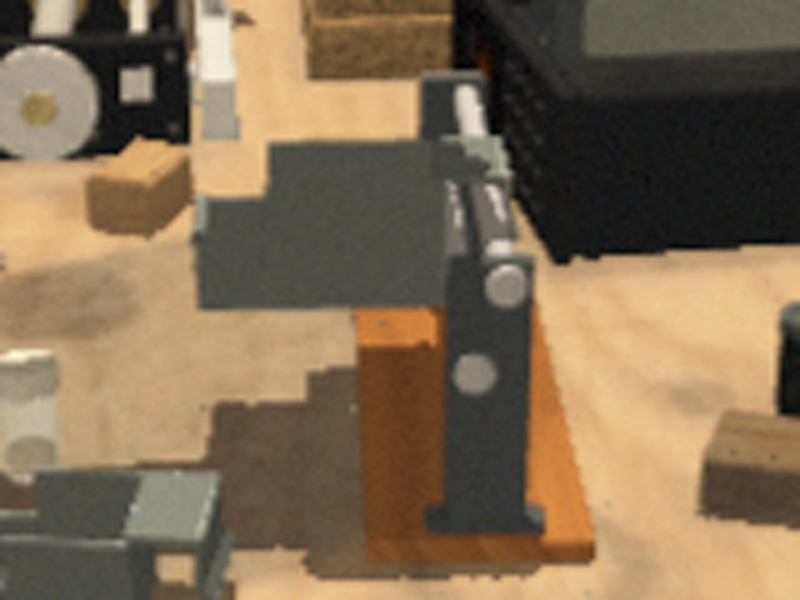

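The bin hangs level from the rail (web at (475,155), bottom edge at row 305), and the gripper is clear.

```bash
python3 -c "
from rig import bot
print(bot.hand_in())"
```

```text
the job is handed in; nothing more can be done
None
```

The long bin hangs level on the rack, hooked over the upper rail with its back on the lower bar; the gripper is clear, the short bin was left alone, and the job was handed in at about 14 s.

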